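# Set and lock the siding's wagon stop

### The job

Set the wagon stop across the siding and lock it: with the fingertips push the red knob along the long leg of its L-shaped slot all the way to the corner, then sideways to the very end of the short leg. Only push the knob, do not pull it upward, and leave the reel, the nail box and the tools where they are; finish with the hand clear.

Things in the scene. Friction and masses are not known exactly. Their poses are not given: they have to be found in the camera images.
- stop_gate: Fixed wagon-stop unit: plywood board 225 x 200 x 6 mm with a gate box 110 (x) x 100 (y) mm, its flat aluminium top at z = 46 mm, and track and a yellow stop bar at its +x side (brass guide 40 mm high). L slot in the top. Origin: on the bench under the box's centre; x runs along the long leg toward the corner, y along the short leg toward its end, z up. Turned -0.7 to 0.3 rad about z.
- slot_corner (a point): Middle of the slot's corner, on the box top: unit x = 25, y = -15 mm, z = 46 mm. The slot is 13 mm wide, the pin in it 9 mm (2 mm of play on each side). The long leg comes from the near side (pin from x = -27 to 27 mm at y = -15 mm). Axes as the unit's.
- slot_end (a point): Middle of the closed end of the short leg, on the box top: unit x = 25, y = 15 mm, z = 46 mm; the pin stops against the wall at y = 17 mm. Axes as the unit's.
- knob_top (a point): Centre of the top of the red knob, 90 mm above the bench. Upright cylinder, 22 mm in diameter, from 54 to 90 mm above the bench, on a 9 mm steel pin that runs in the slot. Round it the box top is flat (1 mm screw heads), so a fingertip can go down to z = 52 mm beside it. Axes as the unit's.
- stop_bar (a joint): Position of the knob and the stop bar along the long leg (unit's +x), m: 0 at the near end, 0.054 against the far wall at the corner; the short leg can only be entered from about 0.050 m on. Sliding friction about 1.5 N, no spring: it stays where it is left.
- lock (a joint): Position of the knob along the short leg (unit's +y), m: 0 to 0.004 while in the long leg (play), 0.034 against the end of the short leg. Sliding friction about 1.5 N, no spring.
- knob_lift (a joint): How far the knob has been pulled upward, m: 0 at rest, at most 0.015; a weak spring (with its weight 3 to 5 N) holds it down.
- spool: Blue reel of solder, 61 x 63 mm, 50 mm high, loose on the bench just off the left (+y) edge of the unit's board; origin at the centre of its underside.
- pin_box: Small clear open box with track nails, 51 x 50 x 30 mm, loose on the bench just off the left (+y) edge of the unit's board, nearer the robot than the reel; origin at the centre of its underside.
- red_pliers: Long-nose pliers with red handles, 54 x 194 x 14 mm, lying loose left of the unit; origin at the centre of its underside.
- screwdriver: Red-handled screwdriver, 22 x 196 x 21 mm, lying loose at the far left; origin at the centre of its underside.

How it is judged:
On the way:
1. the knob has been pushed along the long leg to the corner and is not yet in the short leg (value of joint stop_bar above 0.049 m and value of joint lock below 0.012 m), for 0.05 s.
At the end, for the whole second after the job is handed in: The stop bar is out across the track (its joint above 48 of 54 mm), the knob is within 5 mm of the end of the short leg (lock joint above 29 of 34 mm) and sits down on its stem (lifted less than 3 mm) (value of joint stop_bar above 0.048 m and value of joint lock above 0.029 m and value of joint knob_lift below 0.003 m); the robot touches nothing.
It fails at once if the knob is pulled upward by more than 6 mm (value of joint knob_lift above 0.006 m).
It fails at once if the reel, the nail box, the pliers or the screwdriver is moved by more than 15 mm (distance of any of spool, pin_box, red_pliers, screwdriver from where it was at the start of the episode above 0.015 m).
It also fails if it takes over 40 s, if anything falls off the work surface, if the arm or the gripper's body presses on something with over 40 N, if the wrist force passes 120 N, or if a joint passes its speed limit or range.

### The arm

A 7-joint arm with a two-finger parallel gripper is mounted at the origin on the work surface; the furniture and walls round the work are solid. World frame = base frame: x ahead of the robot, y to its left, z up, the work surface at z = 0. Lengths are in m, angles in rad, forces in N, time in s.
With the tool pointing down it reaches from about 0.425 to 0.925 m from the base axis. Payload 6.8 kg.
Tool frame: the origin (TCP) lies between the finger pads; the fingertips stand 14 mm ahead of it and the grasp point (between the pads) lies 5 mm behind it; z points along the fingers, y is the line along which they close (so a half turn about z gives the same grasp; the last joint's range is limited). The gripper opens to 85 mm and grips with 20 to 120 N. Pads are 22 mm wide; open, the fingers measure 114 mm over their backs; the gripper's body (76 mm by 85 mm) begins 54 mm behind the grasp point. The pads swing forward as they close: fully open they stand 13 mm farther back than shut.
Start: joints at [-0.108, 0.477, 0.022, 1.555, -0.011, 1.109, -0.083], TCP at [0.675, 0, 0.245] pointing down, gripper open.
Joint ranges: [-2.96, 2.96], [-0.34, 2.1], [-1.41, 1.46], [0.24, 2.44], [-1.37, 4.51], [0.17, 1.92], [-2.96, 2.96]. Speed limits (rad/s): [2.39, 2.39, 3.14, 3.14, 3.14, 3.14, 3.14].

### API

Orientations are given as a rotation vector (axis times angle).
In Python, from bench import r, eyes, ticket gives the robot as it stands. The module is installed in compiled form; this text tells all that it offers.
- The arm moves only by the tool arm_command, never from a script. Its argument "plan" is text: rows parted by semicolons, each of 4 numbers parted by spaces: the shift along the tool's x, y, z in m, then the turn about the tool's z in degrees. In form: tx ty tz yaw; .... A call has 1 to 20 rows; each row shifts and turns the commanded pose from where the row before left it, along the tool's axes as they then stand; what a row does not reach is not made up. A row lasts 1/8 s, in which the tool goes at most 62.5 mm and 10.7 degrees, less where a joint would pass 70% of its speed; a pose out of reach is approached as far as the arm can. A call is refused whole if a number of a shift passes 0.0625 or a number of a turn 10.7, either way. A call with a gripper value outside its range is refused whole. "hand" is the closure, from -1 (fully open) to 1 (shut), set as the call begins (left out, the last holds). The fingers move at their own pace and stop on an object; "grip_force" is the grip in N (left out, the last holds). Time passes only in rows, so rows that do not move let the fingers close. It gives the time, the measured TCP pose, the force, the opening and the grip force at its end, in the units of the state.
- r.get_obs(): the state, without advancing time (a new reading comes with each control period).
- eyes.grab_frame(name): name is "scene" or "side" or "wrist"; returns (picture, depth): 420x560x3 uint8, red, green, blue; 420x560 float32, m along the optical axis (not along the pixel's ray), 0 where there is no reading.
- eyes.calibration(name): a dict with "fov_y" (degrees; the focal length in pixels is half the picture's height over the tangent of half this angle, whatever the lens; pixels are square), "cx", "cy" (the principal point, pixels), "origin" and "attitude" of the camera in the world; the wrist camera has in their place "tool_from_camera" (4x4, takes a point from camera to tool coordinates, whose origin is the TCP and whose axes are the flange's). Camera axes: x right, y up, looking along -z (the intrinsics and any distortion apply to the point x, -y, -z); pixel columns grow to the right and rows downward; lengths in m; the calibration is good to about 2 mm. A picture is of the moment at which its call begins: read the wrist's pose just before it. calibration takes no time and is no camera call.
- ticket.hand_in(): hands the job in; it is judged then, once.
The state is a dict: "clock": time; "joints": joint angles; "qvel": joint speeds; "tau": joint torques, N m; "tcp_pos": TCP position; "orientation": TCP orientation; "contact_force": force on the tool from outside, world axes, zero at the start; "moment": the same for the moment, N m; "grip_width": finger opening in m; "gripper_force": force on a finger pad.
Only numpy, scipy, OpenCV 4.12 (cv2) and the standard library are available. Lean on these libraries where they do the work, as an engineer would, in place of code of your own. Each camera call takes 0.05 s, during which the arm holds its last target. There are 200 camera calls.

## Working session

There is one attempt and no reset: what is moved stays moved. The work goes in short steps, Python scripts to look and compute and a tool call to move; the robot and the scene stay as the last step left them, time stands still between calls to the robot, and variables do not carry over. Pictures are saved under pics/ and viewed, at most 10 in all, crops included, and the job is handed in when it is done.

Besides the shell and the picture viewer there is one more tool, called after "Call:" in YAML: its name, and indented under it one key for each argument. arm_command: Moves the arm, as the interface text tells. Its arguments: {"type":"object","properties":{"plan":{"type":"string"},"hand":{"type":"number"},"grip_force":{"type":"number"}},"required":["plan"]}

```bash
mkdir -p pics
cat > h.py <<'E'
import numpy as np, cv2
from scipy.spatial.transform import Rotation as R
from bench import r, eyes, ticket
def shot(name, png=None):
    o=r.get_obs(); p,d=eyes.grab_frame(name); c=eyes.calibration(name)
    if png: cv2.imwrite('pics/'+png, p[:,:,::-1])
    h,w=d.shape; f=h/2/np.tan(np.radians(c['fov_y'])/2)
    v,u=np.mgrid[:h,:w]
    P=np.stack([(u-c['cx'])/f*d, -(v-c['cy'])/f*d, -d],-1)
    if 'origin' in c:
        a=np.array(c['attitude']); M=a if a.shape==(3,3) else R.from_rotvec(a).as_matrix(); t=np.array(c['origin'])
    else:
        T=np.array(c['tool_from_camera']); Rt=R.from_rotvec(o['orientation']).as_matrix()
        M=Rt@T[:3,:3]; t=Rt@T[:3,3]+np.array(o['tcp_pos'])
    W=P@M.T+t; W[d==0]=np.nan
    return p,d,W,c
E
python3 - <<'E'
from h import *
print(r.get_obs())
for n in ['scene','wrist']:
    p,d,W,c=shot(n,n+'1.png'); print(c)
    hsv=cv2.cvtColor(p,cv2.COLOR_RGB2HSV); m=((hsv[...,0]<8)|(hsv[...,0]>172))&(hsv[...,1]>140)&(hsv[...,2]>60)
    k=m&(W[...,2]>.08)&(W[...,2]<.1); print(k.sum(), np.median(W[k],0) if k.any() else '', np.argwhere(k).mean(0))
E
```

```text
{'clock': 0.0, 'joints': array([-0.10804745,  0.47782222,  0.0223327 ,  1.55644496, -0.01149566,
        1.10931421, -0.08309233]), 'qvel': array([-0.00118551,  0.00030321,  0.00105486,  0.00059939,  0.00082512,
        0.00144152,  0.00206887]), 'tau': array([-5.45967814e-04, -5.96443820e+01,  1.60769675e+00, -2.81194621e+01,
        1.24063640e-02,  9.39900521e-03,  2.20753498e-05]), 'tcp_pos': array([ 6.74430524e-01, -4.55789178e-05,  2.44313481e-01]), 'orientation': array([-2.22059986e+00, -2.22056647e+00,  2.21525127e-03]), 'contact_force': array([ 0.08995528,  0.00456012, -0.76320514]), 'moment': array([ 0.00210564,  0.03323913, -0.00685576]), 'gripper_force': 0.0, 'grip_width': 0.08526749158493926}
{'fov_y': 50.702715289596505, 'cx': 276.74689947101064, 'cy': 206.77893428268843, 'origin': array([-0.10545098,  0.50828324,  0.49867813]), 'attitude': array([ 0.61609935, -1.13515493, -1.89425681])}
57 [ 0.5029388  -0.14948917  0.08762034] [183.80701754 375.05263158]
{'fov_y': 63.96885780472289, 'cx': 274.7869436276881, 'cy': 211.64059429068436, 'tool_from_camera': array([[ 1.71586276e-04,  9.49595770e-01,  3.13477022e-01,
         8.01889292e-02],
       [ 9.99999837e-01, -3.33460238e-04,  4.62764965e-04,
         7.26251018e-05],
       [ 5.43971776e-04,  3.13476891e-01, -9.49595673e-01,
        -1.27918690e-01],
       [ 0.00000000e+00,  0.00000000e+00,  0.00000000e+00,
         1.00000000e+00]])}
58 [0.79660616 0.03351179 0.09035162] [164.06896552 427.06896552]
```

View pics/scene1.png

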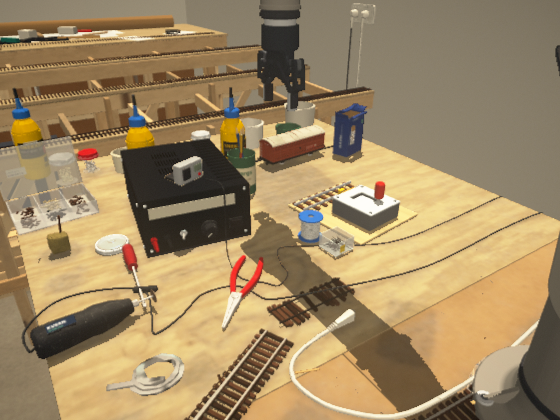

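View pics/wrist1.png

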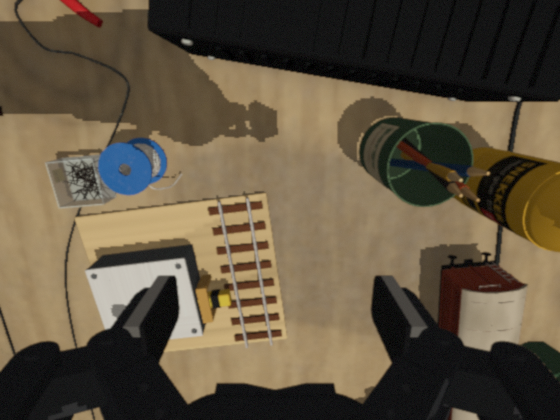

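Call:
arm_command:
  plan: "-0.024 -0.035 0 0;-0.024 -0.035 0 0;-0.024 -0.035 0 0;-0.024 -0.035 0 0;-0.024 -0.035 0 0;0 0 0 0;0 0 0 0"
  hand: 1

```text
clock: 0.98
tcp_pos: [0.5004, -0.1196, 0.2454]
orientation: [2.221, 2.222, 0.001]
contact_force: [1.0, 0.5, 0.6]
grip_width: -0.0
gripper_force: 0.0
```

Run:
```python
from h import *
o=r.get_obs(); print(o['clock'],o['tcp_pos'],o['orientation'],o['grip_width'])
for n in ['wrist','side','scene']:
    p,d,W,c=shot(n,n+'2.png')
    hsv=cv2.cvtColor(p,cv2.COLOR_RGB2HSV); m=((hsv[...,0]<8)|(hsv[...,0]>172))&(hsv[...,1]>140)&(hsv[...,2]>60)
    near=np.hypot(W[...,0]-.5,W[...,1]+.15)<.12
    k=m&near&(W[...,2]>.055)&(W[...,2]<.1)
    if k.any(): print(n,'knob',k.sum(),W[k].min(0),W[k].max(0),np.argwhere(k).mean(0))
    t=k&(W[...,2]>.086)
    if t.any(): print('top',t.sum(),(W[t].min(0)+W[t].max(0))/2,W[t].mean(0))
    b=near&(np.abs(W[...,2]-.046)<.004)&(hsv[...,1]<70)
    if b.sum()>50:
        print('box',b.sum(),cv2.minAreaRect((W[b][:,:2]*1000).astype(np.float32)), np.median(W[b][:,2]))
```

```text
0.975 [ 0.50043763 -0.11956247  0.24536114] [2.22105725e+00 2.22160230e+00 9.33297763e-04] -4.595849912969778e-05
wrist knob 471 [ 0.49874448 -0.16287723  0.05925785] [ 0.51713278 -0.14347291  0.0913545 ] [228.5477707  282.89808917]
top 338 [ 0.50798153 -0.15338279  0.08867958] [ 0.50775163 -0.15282096  0.08888302]
box 8803 ((527.8951416015625, -137.12474060058594), (110.20729064941406, 100.86477661132812), 7.522912979125977) 0.04524959263999173
side knob 133 [ 0.49796717 -0.16713051  0.05794492] [ 0.51455935 -0.14677606  0.09377622] [261.34586466 289.37593985]
top 52 [ 0.50641941 -0.15632314  0.08990718] [ 0.50627958 -0.15764579  0.0908386 ]
box 1158 ((530.2714233398438, -136.5890655517578), (116.3342056274414, 104.02629089355469), 7.497279644012451) 0.04791880374148394
scene knob 144 [ 0.49719585 -0.16108388  0.05586609] [ 0.51146299 -0.14070007  0.09128166] [189.85416667 379.34722222]
top 34 [ 0.50497878 -0.15089197  0.0886629 ] [ 0.50430833 -0.15093398  0.08938034]
box 1012 ((528.091796875, -136.59239196777344), (112.73021697998047, 103.91429901123047), 7.352971076965332) 0.04627628306538367
```

View pics/wrist2.png

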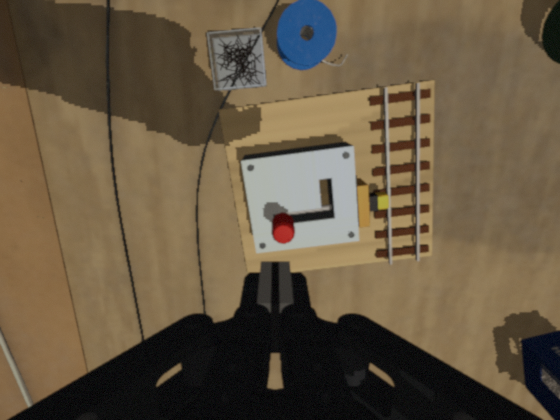

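Call:
arm_command:
  plan: "0 0 0 -7.5;-0.018 -0.02 0 0;-0.0175 -0.02 0 0;0 0 0.043 0;0 0 0.043 0;0 0 0.043 0;0 0 0.043 0;0 0 0 0;0 0 0 0"

```text
clock: 2.25
tcp_pos: [0.4661, -0.1603, 0.0743]
orientation: [2.07, 2.362, 0.001]
contact_force: [0.5, -0.9, 0.3]
grip_width: -0.0
gripper_force: 0.0
```

```bash
cat >> h.py <<'E'
C=np.array([.528,-.137]); a=np.radians(7.5); U=np.array([[np.cos(a),np.sin(a)],[-np.sin(a),np.cos(a)]])
def unit(p): return U@(np.array(p)[:2]-C)*1000
def report(png=None):
    o=r.get_obs(); print(o['clock'],'tcp unit',unit(o['tcp_pos']),o['tcp_pos'][2],'toolx unit',U@R.from_rotvec(o['orientation']).as_matrix()[:2,0],'F',o['contact_force'])
    for n in ['wrist','side','scene']:
        p,d,W,c=shot(n,n+png if png and n!='scene' else None)
        hsv=cv2.cvtColor(p,cv2.COLOR_RGB2HSV); m=((hsv[...,0]<8)|(hsv[...,0]>172))&(hsv[...,1]>140)&(hsv[...,2]>60)
        k=m&(np.hypot(W[...,0]-.53,W[...,1]+.14)<.1)&(W[...,2]>.05)&(W[...,2]<.12)
        if k.sum()>8:
            t=k&(W[...,2]>W[k][:,2].max()-.005); q=(W[t].min(0)+W[t].max(0))/2
            print(n,k.sum(),'knob top unit',unit(q),'z',W[k][:,2].max())
E
python3 -c "
from h import *
report('3.png')"
```

```text
2.25 tcp unit [-64.37293475 -15.07563553] 0.07431163043256289 toolx unit [-5.42836238e-04  9.99999790e-01] F [ 0.51883944 -0.86211443  0.31507307]
wrist 2904 knob top unit [-30.46218648  -3.03442579] z 0.11475603778319195
side 128 knob top unit [-24.15581092 -17.02135212] z 0.09399646769654835
scene 143 knob top unit [-24.66745104 -11.9749864 ] z 0.09151243307290818
```

View pics/wrist3.png

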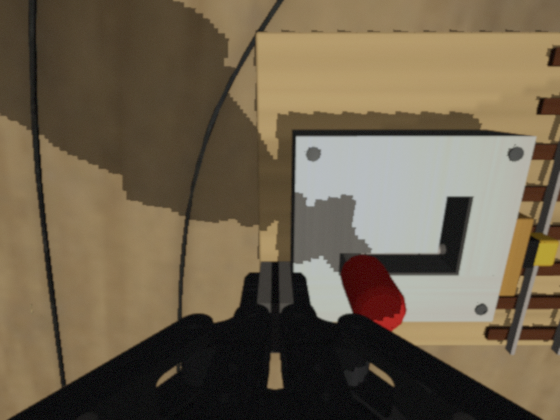

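Call:
arm_command:
  plan: "0 0.008 0 0;0 0.008 0 0;0 0.008 0 0;0 0.008 0 0;0 0.008 0 0;0 0.008 0 0;0 0.006 0 0;0 0 0 0;0 0 0 0"

```text
clock: 3.52
tcp_pos: [0.5188, -0.1533, 0.0733]
orientation: [2.071, 2.362, 0.001]
contact_force: [0.3, 0.1, 0.1]
grip_width: -0.0
gripper_force: 0.0
```

```bash
python3 -c "
from h import *
report('4.png')"
```

```text
3.525 tcp unit [-11.29644912 -14.94308719] 0.07332568244816821 toolx unit [-5.22195310e-06  9.99999999e-01] F [0.25200181 0.14160167 0.07677505]
wrist 2548 knob top unit [12.8299182  -3.46536779] z 0.10680457623866575
side 120 knob top unit [ 14.50903959 -17.15474682] z 0.09343744029803036
scene 114 knob top unit [ 10.55885264 -10.69787181] z 0.09125760684559525
```

View pics/wrist4.png

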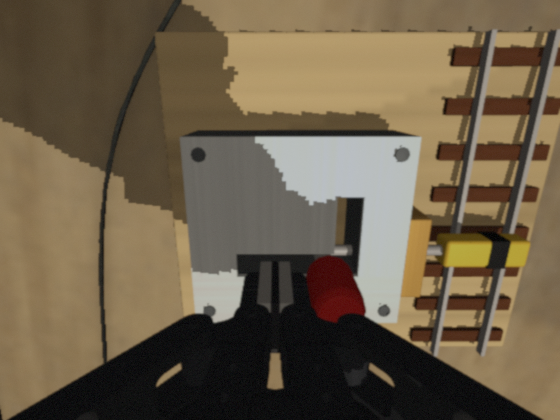

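Call:
arm_command:
  plan: "0 0.005 0 0;0 0.005 0 0;0 0.003 0 0;0 0.002 0 0;0 0 0 0"

```text
clock: 4.3
tcp_pos: [0.5328, -0.1515, 0.0732]
orientation: [-2.071, -2.361, 0.001]
contact_force: [-3.3, 0.2, 2.0]
grip_width: -0.0003
gripper_force: 1.9
```

Call:
arm_command:
  plan: "0 0.002 0 0;0 0 0 0;0 0 0 0"

```text
clock: 4.68
tcp_pos: [0.5331, -0.1515, 0.073]
orientation: [-2.07, -2.359, 0.004]
contact_force: [-7.3, -0.3, 6.0]
grip_width: -0.0003
gripper_force: 4.2
```

```bash
python3 -c "
from h import *
report('5.png')"
```

```text
4.675 tcp unit [  3.1906185  -15.04873147] 0.07298088553563427 toolx unit [8.15429503e-04 9.99999422e-01] F [-7.34207531 -0.33735341  6.03308188]
wrist 2484 knob top unit [26.8922579  -5.56915456] z 0.10636465009488556
side 112 knob top unit [ 26.47882925 -17.77993226] z 0.09376043705345849
scene 102 knob top unit [ 25.09382243 -11.07111664] z 0.09188588952365556
```

Call:
arm_command:
  plan: "0 -0.008 0 0;0 -0.007 0 0;-0.019 0 0 0;-0.018 0 0 0;0 0.018 0 0;0 0.018 0 0;0 0 0 0;0 0 0 0"

```text
clock: 5.82
tcp_pos: [0.5603, -0.1861, 0.0731]
orientation: [-2.072, -2.361, 0.001]
contact_force: [-0.4, -0.5, 0.2]
grip_width: 0.0003
gripper_force: 0.0
```

```bash
python3 -c "
from h import *
report('6.png')"
```

```text
5.825 tcp unit [ 25.60802453 -52.88459598] 0.07306656068870641 toolx unit [0.00108442 0.9999994 ] F [-0.35171625 -0.50603537  0.17399263]
wrist 3114 knob top unit [ 27.39249585 -14.14853803] z 0.09155005504875245
side 47 knob top unit [-10.32739581 -65.50048252] z 0.11551783778609037
scene 134 knob top unit [ 24.17440395 -10.4862012 ] z 0.0912766591002066
```

View pics/wrist6.png

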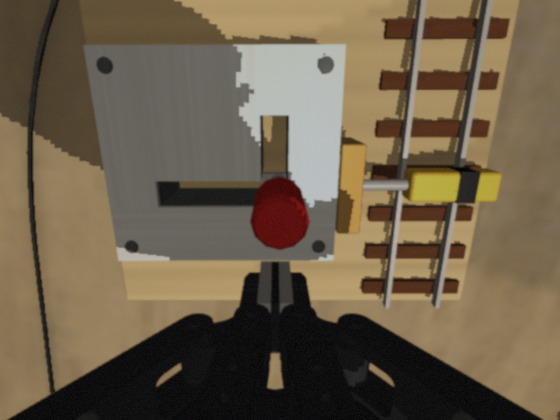

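Call:
arm_command:
  plan: "0.006 0 0 0;0.006 0 0 0;0.006 0 0 0;0.006 0 0 0;0.006 0 0 0;0.006 0 0 0;0.004 0 0 0;0 0 0 0;0 0 0 0"

```text
clock: 7.1
tcp_pos: [0.5559, -0.1449, 0.0732]
orientation: [-2.071, -2.362, -0.001]
contact_force: [-0.8, -0.3, -0.0]
grip_width: 0.0
gripper_force: 0.0
```

```bash
python3 -c "
from h import *
report('7.png')"
```

```text
7.1 tcp unit [ 26.59890459 -11.52035435] 0.07324568932633714 toolx unit [-3.67196926e-04  9.99999792e-01] F [-0.81301427 -0.25119258 -0.03619198]
wrist 3207 knob top unit [27.25880411 11.64158602] z 0.09091845735234372
side 20 knob top unit [16.95037635  7.58777896] z 0.08428239292780138
scene 145 knob top unit [24.62606513 13.88838262] z 0.0921206864510955
```

View pics/wrist7.png

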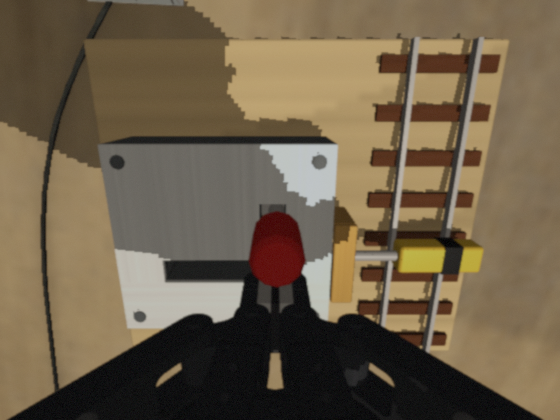

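The knob (277,250) is well into the short leg, with about 6 mm of slot left to go (slot end near row 205). I'll push slowly on to the wall.

Call:
arm_command:
  plan: "0.003 0 0 0;0.002 0 0 0;0.001 0 0 0;0 0 0 0"

```text
clock: 7.75
tcp_pos: [0.555, -0.1394, 0.0733]
orientation: [2.071, 2.362, 0.0]
contact_force: [0.3, -0.9, -0.2]
grip_width: 0.0006
gripper_force: 0.6
```

Call:
arm_command:
  plan: "0.001 0 0 0;0.001 0 0 0;0 0 0 0"

```text
clock: 8.12
tcp_pos: [0.5548, -0.1381, 0.0734]
orientation: [2.072, 2.361, -0.0]
contact_force: [0.2, -3.9, -0.1]
grip_width: -0.0002
gripper_force: 2.0
```

Call:
arm_command:
  plan: "0.001 0 0 0;0.001 0 0 0;0 0 0 0;0 0 0 0"

```text
clock: 8.62
tcp_pos: [0.5548, -0.1379, 0.0735]
orientation: [2.072, 2.358, -0.002]
contact_force: [1.3, -7.9, -1.6]
grip_width: 0.0001
gripper_force: 4.2
```

The force rose to 8 N with no further travel, so the knob is on the wall. I'll back off straight and go up clear.

Call:
arm_command:
  plan: "-0.01 0 0 0;-0.02 0 0 0;-0.02 0 0 0;0 0 -0.04 0;0 0 -0.04 0;0 0 -0.04 0;0 0 0 0;0 0 0 0"

```text
clock: 9.62
tcp_pos: [0.5606, -0.1858, 0.1928]
orientation: [-2.072, -2.361, 0.0]
contact_force: [-0.4, 0.1, -0.1]
grip_width: 0.0001
gripper_force: 0.0
```

```bash
python3 -c "
from h import *
report('8.png')"
```

```text
9.625 tcp unit [ 25.94127599 -52.60486484] 0.19282753881196837 toolx unit [8.59363968e-04 9.99999586e-01] F [-0.42700315  0.13206428 -0.09000456]
wrist 734 knob top unit [26.96194366 16.8268456 ] z 0.09124729281571367
side 130 knob top unit [26.81728037 17.12797645] z 0.09413899258821112
scene 140 knob top unit [25.10648581 19.04567629] z 0.0916955681558253
```

View pics/wrist8.png

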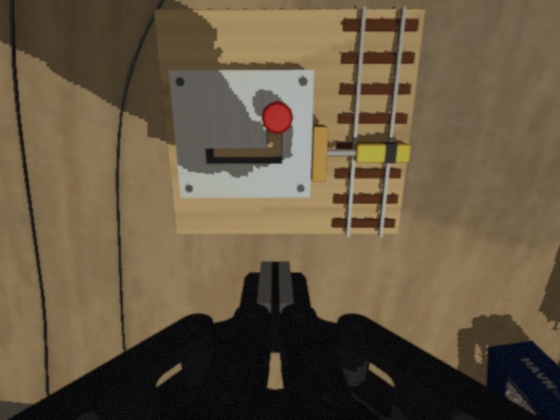

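The knob (277,117) is at the end of the short leg (unit about 27, 17 mm), the yellow bar lies across the rails, and the hand is clear.

```bash
python3 -c "
from bench import ticket
print(ticket.hand_in())"
```

```text
the job is handed in; nothing more can be done
None
```

The wagon stop is set across the siding and locked: the last pictures put the knob at about x = 27, y = 17 mm, the end of the short leg, sitting down. The hand is clear and I handed the job in at about 10 s, but the hand-in returned no verdict.

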